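# Rack the cut pipe stubs chamfered end first

### The arm

A 7-joint arm with a two-finger parallel gripper is mounted at the origin on the work surface. World frame = base frame: x ahead of the robot, y to its left, z up, the work surface at z = 0. Lengths are in m, angles in rad, forces in N, time in s.
With the tool pointing down it reaches from about 0.425 to 0.925 m from the base axis. Payload 6.8 kg.
Tool frame: the origin (TCP) lies on the mounting face of the last link; the fingertips stand 173 mm ahead of it and the grasp point (between the pads) lies 155 mm ahead of it; z points along the fingers, y is the line along which they close (so a half turn about z gives the same grasp; the last joint's range is limited). The gripper opens to 85 mm and grips with 20 to 120 N. Pads are 22 mm wide; open, the fingers measure 114 mm over their backs; the gripper's body (76 mm by 85 mm) begins 54 mm behind the grasp point. The pads swing forward as they close: fully open they stand 13 mm farther back than shut.
Start: joints at [-1.396, 0.477, 0.022, 1.555, -0.011, 1.109, -0.083], TCP at [0.188, 0.648, 0.405] pointing down, gripper open.
Joint ranges: [-2.96, 2.96], [-0.34, 2.1], [-1.41, 1.46], [0.24, 2.44], [-1.37, 4.51], [0.17, 1.92], [-2.96, 2.96]. Speed limits (rad/s): [2.39, 2.39, 3.14, 3.14, 3.14, 3.14, 3.14].

### API

Orientations are given as a unit quaternion [w, x, y, z].
In Python, from station import bot gives the robot as it stands. The module is installed in compiled form; this text tells all that it offers.
- The arm moves only by the shell command python3 -m pendant 'ROWS' [FORCE]. ROWS is JSON, a list of rows, each a list of 5 numbers: the finger opening in m, from 0 to 0.0854, then the shift along the tool's x, y, z in m, then the turn about the tool's z in degrees. In form: [[jaw, x, y, z, yaw], ...]. A call has 1 to 12 rows; each row shifts and turns the commanded pose from where the row before left it, along the tool's axes as they then stand; what a row does not reach is not made up. A row lasts 1/12 s, in which the tool goes at most 41.7 mm and 7.16 degrees, less where a joint would pass 70% of its speed; a pose out of reach is approached as far as the arm can. A call with a gripper value outside its range is refused whole. The fingers move at their own pace and stop on an object; FORCE is the grip in N (left out, the last holds). Time passes only in rows, so rows that do not move let the fingers close. It gives the time, the measured TCP pose, the force, the opening and the grip force at its end, in the units of the state.
- bot.get_obs(): the state, without advancing time (a new reading comes with each control period).
- bot.read_camera(name): name is "scene" or "top" or "wrist"; returns (picture, depth): 480x640x3 uint8, blue, green, red; 480x640 float32, m along the optical axis (not along the pixel's ray), 0 where there is no reading.
- bot.camera_model(name): a dict with "intrinsics" (3x3 intrinsics, pixels), "R" (3x3) and "t" (3): a world point X has camera coordinates R X + t. Camera axes: x right, y down, z forward; pixel columns grow to the right and rows downward; lengths in m; the calibration is good to about 2 mm. A picture is of the moment at which its call begins: read the wrist's pose just before it. camera_model takes no time and is no camera call; for the wrist camera it gives the pose at the moment of the call.
- bot.hand_in(): hands the job in; it is judged then, once.
Trained networks look in the newest picture that a camera, given by its name, has taken for a name from the list of things; names that differ only in an ending like _2 or _b are one class to them, and where a whole thing is asked for, a point or a joint stands for the part that bears it (a point fixed in the world has none). Each returns a list of dicts, best first, with "score" (0 to 1); they miss things now and then, are a little off and sometimes report something else, mostly with a low value. They report only what shows in the picture. A call takes as long as a camera call. They do not tell look-alikes from the thing itself.
- bot.boxes_of(name, camera): "at" ([column, row] in pixels, amid what is visible of it).
- bot.trace(name, camera): "mask" (480x640 bool, what is visible of it) and "at" ([column, row] in pixels, amid what is visible of it).
- bot.pinpoint(name, camera): "at" ([column, row] in pixels: a listed point, or the origin of a listed thing).
The state is a dict: "t": time; "q": joint angles; "joint_vel": joint speeds; "joint_torque": joint torques, N m; "eef_pos": TCP position; "tool_rot": TCP orientation; "contact_force": force on the tool from outside, world axes, zero at the start; "torque": the same for the moment, N m; "gripper_width": opening from 0.0 (shut) to 1.0 (fully open); "grasp_force": force on a finger pad.
Only numpy, scipy, OpenCV 4.12 (cv2) and the standard library are available. Lean on these libraries where they do the work, as an engineer would, in place of code of your own. Each camera call takes 0.05 s, during which the arm holds its last target. There are 200 camera calls.

### The job

Three cut stubs of plastic pipe lie on the mat, each with one chamfered and one square-cut end. One at a time, try an end of each stub in the open port of the brass valve held in the vice (a chamfered end slips a few millimetres into the bore, a square end butts on the rim), then lay that stub in a free notch of the pipe rack with its chamfered end towards the rack's end plate before you take the next. Leave everything else on the worktop where it is.

Things in the scene. Friction and masses are not known exactly. Their poses are not given: they have to be found in the camera images.
- stub_a: light grey plastic pipe stub, 32 mm diameter, 130 long, 60 g, lying on a 3 mm mat. Origin: mid-length on its axis (19 mm above the worktop at the start). x axis along the stub. One end is chamfered (bevelled 4.5 mm in over 7 mm of length: nose 23 mm across), the other square (32 mm across); which end is which is not known and differs from stub to stub
- stub_a_end1 (a point): centre of the end face at the +x end of stub_a, 65 mm from its middle; may be the chamfered or the square end; axes as the stub's
- stub_a_end2 (a point): centre of the end face at the -x end of stub_a, 65 mm from its middle; may be the chamfered or the square end; axes as the stub's
- stub_b: light grey plastic pipe stub, 32 mm diameter, 130 long, 60 g, lying on a 3 mm mat. Origin: mid-length on its axis (19 mm above the worktop at the start). x axis along the stub. One end is chamfered (bevelled 4.5 mm in over 7 mm of length: nose 23 mm across), the other square (32 mm across); which end is which is not known and differs from stub to stub
- stub_b_end1 (a point): centre of the end face at the +x end of stub_b, 65 mm from its middle; may be the chamfered or the square end; axes as the stub's
- stub_b_end2 (a point): centre of the end face at the -x end of stub_b, 65 mm from its middle; may be the chamfered or the square end; axes as the stub's
- stub_c: light grey plastic pipe stub, 32 mm diameter, 130 long, 60 g, lying on a 3 mm mat. Origin: mid-length on its axis (19 mm above the worktop at the start). x axis along the stub. One end is chamfered (bevelled 4.5 mm in over 7 mm of length: nose 23 mm across), the other square (32 mm across); which end is which is not known and differs from stub to stub
- stub_c_end1 (a point): centre of the end face at the +x end of stub_c, 65 mm from its middle; may be the chamfered or the square end; axes as the stub's
- stub_c_end2 (a point): centre of the end face at the -x end of stub_c, 65 mm from its middle; may be the chamfered or the square end; axes as the stub's
- rack: grey pipe rack, fixed, base 168 x 275 mm (x, y), 10 thick. Two combs, 12 mm thick, 67 high, with 90-degree V notches 70 mm apart, stand across it at x = -44 and +44 mm; a stub lies along x in a pair of notches. At the +x end a plain upright end plate, 275 wide, 72 high, inner face at x = +78 mm; the other end is open. Origin: on the worktop, midway between the combs, under the middle notch
- rack_notch0 (a point): where the middle of a stub comes to rest in notch 0: on its axis, 55 mm above the worktop, midway between the combs (rack y = -70 mm); axes as the rack's
- rack_notch1 (a point): where the middle of a stub comes to rest in notch 1: on its axis, 55 mm above the worktop, midway between the combs (rack y = 0 mm); axes as the rack's
- rack_notch2 (a point): where the middle of a stub comes to rest in notch 2: on its axis, 55 mm above the worktop, midway between the combs (rack y = 70 mm); axes as the rack's
- vice: small blue bench vice, fixed, base 110 x 190 mm, jaws 100 mm high, screw reaching to y = -120 mm, holding a brass ball valve with a flat lever on top (115 mm up) towards +x. Origin: on the worktop under the jaws; the valve's axis runs along the vice's x, 75 mm up, its open port to -x
- valve_port (a point): centre of the mouth of the valve's port, at x = -66 mm, 75 mm up, facing the vice's -x; axes as the vice's. Rigid; rim 52 mm across, bore 30 mm, 30 deep. A stub pushed in along the vice's +x: a square end butts on the rim (end face at the mouth); a chamfered end goes in 5 to 7 mm before it seats (2 mm less per mm off-centre)
- locknut: brass ring nut lying flat, 60 mm across, 18 high. Bystander, loose. Origin: centre of its underside
- elbow: brass 90-degree pipe elbow lying flat, about 65 x 65 mm, 40 high. Bystander, loose. Origin: under the middle of its square outline
- wrench: steel wrench lying flat, 200 mm long (along its x), 38 wide, 8 high. Bystander, loose. Origin: centre of its underside
- screwdriver: screwdriver lying flat, 170 mm long (along its x), up to 26 high. Bystander, loose. Origin: centre of its underside
- meter: black handheld water meter lying flat, 75 x 150 mm (x, y), 34 high. Bystander, loose. Origin: centre of its underside
- sample1: white sample jar, upright, 48 mm across, 100 high. Bystander, loose. Origin: centre of its underside
- sample2: white sample jar, upright, 48 mm across, 100 high. Bystander, loose. Origin: centre of its underside
- cartridge: white filter cartridge, upright, 68 mm across, 125 high. Bystander, loose. Origin: centre of its underside
Not all that is in view belongs to the job. Leave any turquoise look-alike of the stub_c alone.

How it is judged:
On the way, in this order (a step that is already met when the one before it is completed fails the run):
1. an end of a first stub is tried in the valve's port, square to it (((distance between any of stub_a_end1, stub_a_end2 and valve_port below 0.012 m and angle between the x axis of stub_a and the x axis of vice, either way round below 0.15 rad) or (distance between any of stub_b_end1, stub_b_end2 and valve_port below 0.012 m and angle between the x axis of stub_b and the x axis of vice, either way round below 0.15 rad) or (distance between any of stub_c_end1, stub_c_end2 and valve_port below 0.012 m and angle between the x axis of stub_c and the x axis of vice, either way round below 0.15 rad))), for 0.1 s.
2. with one stub lying in the rack, an end of another is tried in the port ((((distance between any of stub_a_end1, stub_a_end2 and valve_port below 0.012 m and angle between the x axis of stub_a and the x axis of vice, either way round below 0.15 rad) and (((horizontal distance between stub_b and rack_notch0 below 0.02 m or horizontal distance between stub_b and rack_notch1 below 0.02 m or horizontal distance between stub_b and rack_notch2 below 0.02 m) and z of stub_b in the frame of rack between 0.048 and 0.062 m and angle between the x axis of stub_b and the x axis of rack, either way round below 0.12 rad) or ((horizontal distance between stub_c and rack_notch0 below 0.02 m or horizontal distance between stub_c and rack_notch1 below 0.02 m or horizontal distance between stub_c and rack_notch2 below 0.02 m) and z of stub_c in the frame of rack between 0.048 and 0.062 m and angle between the x axis of stub_c and the x axis of rack, either way round below 0.12 rad))) or ((distance between any of stub_b_end1, stub_b_end2 and valve_port below 0.012 m and angle between the x axis of stub_b and the x axis of vice, either way round below 0.15 rad) and (((horizontal distance between stub_a and rack_notch0 below 0.02 m or horizontal distance between stub_a and rack_notch1 below 0.02 m or horizontal distance between stub_a and rack_notch2 below 0.02 m) and z of stub_a in the frame of rack between 0.048 and 0.062 m and angle between the x axis of stub_a and the x axis of rack, either way round below 0.12 rad) or ((horizontal distance between stub_c and rack_notch0 below 0.02 m or horizontal distance between stub_c and rack_notch1 below 0.02 m or horizontal distance between stub_c and rack_notch2 below 0.02 m) and z of stub_c in the frame of rack between 0.048 and 0.062 m and angle between the x axis of stub_c and the x axis of rack, either way round below 0.12 rad))) or ((distance between any of stub_c_end1, stub_c_end2 and valve_port below 0.012 m and angle between the x axis of stub_c and the x axis of vice, either way round below 0.15 rad) and (((horizontal distance between stub_a and rack_notch0 below 0.02 m or horizontal distance between stub_a and rack_notch1 below 0.02 m or horizontal distance between stub_a and rack_notch2 below 0.02 m) and z of stub_a in the frame of rack between 0.048 and 0.062 m and angle between the x axis of stub_a and the x axis of rack, either way round below 0.12 rad) or ((horizontal distance between stub_b and rack_notch0 below 0.02 m or horizontal distance between stub_b and rack_notch1 below 0.02 m or horizontal distance between stub_b and rack_notch2 below 0.02 m) and z of stub_b in the frame of rack between 0.048 and 0.062 m and angle between the x axis of stub_b and the x axis of rack, either way round below 0.12 rad))))), for 0.1 s.
3. with two stubs lying in the rack, an end of the third is tried in the port ((((distance between any of stub_a_end1, stub_a_end2 and valve_port below 0.012 m and angle between the x axis of stub_a and the x axis of vice, either way round below 0.15 rad) and ((horizontal distance between stub_b and rack_notch0 below 0.02 m or horizontal distance between stub_b and rack_notch1 below 0.02 m or horizontal distance between stub_b and rack_notch2 below 0.02 m) and z of stub_b in the frame of rack between 0.048 and 0.062 m and angle between the x axis of stub_b and the x axis of rack, either way round below 0.12 rad) and ((horizontal distance between stub_c and rack_notch0 below 0.02 m or horizontal distance between stub_c and rack_notch1 below 0.02 m or horizontal distance between stub_c and rack_notch2 below 0.02 m) and z of stub_c in the frame of rack between 0.048 and 0.062 m and angle between the x axis of stub_c and the x axis of rack, either way round below 0.12 rad)) or ((distance between any of stub_b_end1, stub_b_end2 and valve_port below 0.012 m and angle between the x axis of stub_b and the x axis of vice, either way round below 0.15 rad) and ((horizontal distance between stub_a and rack_notch0 below 0.02 m or horizontal distance between stub_a and rack_notch1 below 0.02 m or horizontal distance between stub_a and rack_notch2 below 0.02 m) and z of stub_a in the frame of rack between 0.048 and 0.062 m and angle between the x axis of stub_a and the x axis of rack, either way round below 0.12 rad) and ((horizontal distance between stub_c and rack_notch0 below 0.02 m or horizontal distance between stub_c and rack_notch1 below 0.02 m or horizontal distance between stub_c and rack_notch2 below 0.02 m) and z of stub_c in the frame of rack between 0.048 and 0.062 m and angle between the x axis of stub_c and the x axis of rack, either way round below 0.12 rad)) or ((distance between any of stub_c_end1, stub_c_end2 and valve_port below 0.012 m and angle between the x axis of stub_c and the x axis of vice, either way round below 0.15 rad) and ((horizontal distance between stub_a and rack_notch0 below 0.02 m or horizontal distance between stub_a and rack_notch1 below 0.02 m or horizontal distance between stub_a and rack_notch2 below 0.02 m) and z of stub_a in the frame of rack between 0.048 and 0.062 m and angle between the x axis of stub_a and the x axis of rack, either way round below 0.12 rad) and ((horizontal distance between stub_b and rack_notch0 below 0.02 m or horizontal distance between stub_b and rack_notch1 below 0.02 m or horizontal distance between stub_b and rack_notch2 below 0.02 m) and z of stub_b in the frame of rack between 0.048 and 0.062 m and angle between the x axis of stub_b and the x axis of rack, either way round below 0.12 rad)))), for 0.1 s.
At the end, for the whole second after the job is handed in: All three stubs lie at rest in the rack, one in each notch, resting in both combs (middle within 20 mm of the notch's middle and 48 to 62 mm above the rack's foot, within 0.12 rad of its length), every one with its chamfered end (the nose, c1) on the side of the end plate ((horizontal distance between stub_a and rack_notch0 below 0.02 m or horizontal distance between stub_a and rack_notch1 below 0.02 m or horizontal distance between stub_a and rack_notch2 below 0.02 m) and z of stub_a in the frame of rack between 0.048 and 0.062 m and angle between the x axis of each of stub_a, stub_b, stub_c and the x axis of rack, either way round below 0.12 rad and x of each of stub_a_c1, stub_b_c1, stub_c_c1 in the frame of rack above 0.03 m and linear speed of each of stub_a, stub_b, stub_c below 0.02 m/s and (horizontal distance between stub_b and rack_notch0 below 0.02 m or horizontal distance between stub_b and rack_notch1 below 0.02 m or horizontal distance between stub_b and rack_notch2 below 0.02 m) and z of stub_b in the frame of rack between 0.048 and 0.062 m and (horizontal distance between stub_c and rack_notch0 below 0.02 m or horizontal distance between stub_c and rack_notch1 below 0.02 m or horizontal distance between stub_c and rack_notch2 below 0.02 m) and z of stub_c in the frame of rack between 0.048 and 0.062 m); the robot touches nothing.
It fails at once if a bystander on the worktop was shifted by more than 30 mm or knocked over (distance of any of locknut, elbow, wrench, screwdriver, meter, sample1, sample2, cartridge from where it was at the start of the episode above 0.03 m or angle between any of sample1, sample2, cartridge's own z axis and vertical above 0.7 rad).
It also fails if it takes over 72 s, if anything falls off the work surface, if the arm or the gripper's body presses on something with over 40 N, if the wrist force passes 120 N, or if a joint passes its speed limit or range.

## Working session

There is one attempt and no reset: what is moved stays moved. The work goes in short steps, Python scripts to look and compute and a shell command to move; the robot and the scene stay as the last step left them, time stands still between calls to the robot, and variables do not carry over. Pictures are saved under pics/ and viewed, at most 10 in all, crops included, and the job is handed in when it is done.

```bash
mkdir -p pics
python3 - <<'E'
from station import bot
import cv2,numpy as np
o=bot.get_obs(); print(o)
a,_=bot.read_camera("scene"); b,_=bot.read_camera("top")
cv2.imwrite("pics/s1.png",a); cv2.imwrite("pics/t1.png",b)
for c in("scene","top","wrist"):
    m=bot.camera_model(c);print(c,m["intrinsics"].tolist(),np.round(m["R"],3).tolist(),np.round(m["t"],3))
E
```

```text
{'t': 0.0, 'q': array([-1.39608501,  0.47777428,  0.0223283 ,  1.55646649, -0.01150883,
        1.1093384 , -0.08309106]), 'joint_vel': array([ 0.0025452 , -0.00071066, -0.00179984, -0.00158959, -0.00023594,
       -0.00062878, -0.00075609]), 'joint_torque': array([-9.05510260e-04, -5.96457767e+01,  1.60766110e+00, -2.81195319e+01,
        1.25381458e-02,  9.26291279e-03,  6.12314807e-05]), 'eef_pos': array([0.18826776, 0.64791004, 0.40373618]), 'tool_rot': array([-6.88650307e-05,  1.40916700e-01,  9.90021020e-01, -9.26766416e-04]), 'contact_force': array([-0.05299469, -0.10024541, -0.1847658 ]), 'torque': array([ 0.00985144, -0.03396052,  0.00499183]), 'grasp_force': 0.0, 'gripper_width': 0.999361190944015}
scene [[562.4695801729765, 0.0, 312.3452122954506], [0.0, 562.4695801729765, 233.1191894647004], [0.0, 0.0, 1.0]] [[-0.8, 0.599, -0.0], [0.364, 0.486, -0.794], [-0.476, -0.636, -0.607]] [ 0.455 -0.116  1.358]
top [[581.6772979493644, 0.0, 334.1324266377189], [0.0, 581.6772979493644, 234.73446327708913], [0.0, 0.0, 1.0]] [[0.02, -1.0, -0.003], [-0.98, -0.019, -0.198], [0.198, 0.007, -0.98]] [-0.022  0.534  1.22 ]
wrist [[349.24639877955616, 0.0, 319.7385085377698], [0.0, 349.24639877955616, 236.68046274123904], [0.0, 0.0, 1.0]] [[0.279, 0.96, -0.001], [0.919, -0.267, 0.29], [0.279, -0.082, -0.957]] [-0.675 -0.038  0.38 ]
```

View pics/t1.png

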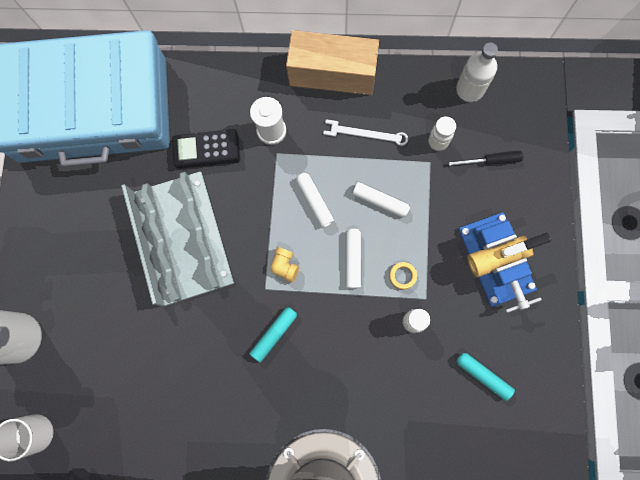

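View pics/s1.png

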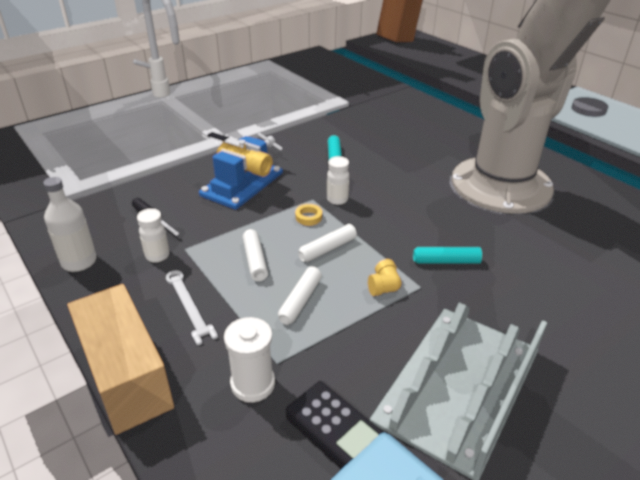

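```bash
cat > h.py <<'E'
from station import bot
import cv2,numpy as np
from scipy.spatial.transform import Rotation as Ro
def ray(c,uv,z,m=None):
    m=m or bot.camera_model(c);K,R,t=m["intrinsics"],m["R"],m["t"]
    d=R.T@np.linalg.solve(K,[uv[0],uv[1],1]);C=-R.T@t
    return C+d*(z-C[2])/d[2]
def cloud(c,mask,D,m=None):
    m=m or bot.camera_model(c);K,R,t=m["intrinsics"],m["R"],m["t"]
    v,u=np.nonzero(mask&(D>0));d=D[v,u]
    P=np.linalg.inv(K)@np.vstack([u,v,np.ones_like(u)])*d
    return (R.T@(P-np.reshape(t,(3,1)))).T
E
python3 - <<'E'
from h import *
I,D=bot.read_camera("top")
zs={'stub_a':.019,'stub_a_end1':.019,'rack':0,'rack_notch0':.055,'rack_notch1':.055,'rack_notch2':.055,'vice':0,'valve_port':.075,'locknut':0,'elbow':0,'wrench':0,'screwdriver':0,'meter':0,'sample1':0,'cartridge':0}
for n,z in zs.items():
    for r in bot.pinpoint(n,"top"):
        if r['score']>.2: print(n,round(r['score'],2),np.round(r['at']),np.round(ray("top",r['at'],z),3))
for r in bot.trace("stub_a","top"):
    if r['score']<.2: continue
    P=cloud("top",r['mask'],D); P=P[P[:,2]>.022]
    rect=cv2.minAreaRect((P[:,:2]*1000).astype(np.float32))
    print('stub',round(r['score'],2),np.round(r['at']),rect,P[:,2].max(), I[r['mask']].mean(0).round())
E
```

```text
stub_a 0.87 [274. 334.] [0.318 0.115 0.019]
stub_a 0.86 [382. 199.] [ 0.626 -0.119  0.019]
stub_a 0.86 [313. 196.] [0.63  0.039 0.019]
stub_a 0.78 [354. 257.] [ 0.491 -0.056  0.019]
stub_a 0.66 [484. 375.] [ 0.24  -0.337  0.019]
stub_a 0.49 [414. 322.] [ 0.351 -0.188  0.019]
stub_a_end1 0.96 [407. 212.] [ 0.598 -0.174  0.019]
stub_a_end1 0.66 [354. 190.] [ 0.646 -0.054  0.019]
stub_a_end1 0.36 [363. 132.] [ 0.786 -0.074  0.019]
rack 0.79 [183. 237.] [0.534 0.334 0.   ]
rack 0.7 [354. 192.] [ 0.648 -0.054  0.   ]
rack_notch0 0.88 [186. 262.] [0.469 0.31  0.055]
rack_notch0 0.84 [169. 205.] [0.595 0.355 0.055]
rack_notch0 0.68 [178. 232.] [0.534 0.331 0.055]
rack_notch1 0.88 [186. 262.] [0.469 0.31  0.055]
rack_notch1 0.84 [169. 205.] [0.595 0.355 0.055]
rack_notch1 0.68 [178. 232.] [0.534 0.331 0.055]
rack_notch2 0.88 [186. 262.] [0.469 0.31  0.055]
rack_notch2 0.84 [169. 205.] [0.595 0.355 0.055]
rack_notch2 0.68 [178. 232.] [0.534 0.331 0.055]
vice 0.75 [490. 262.] [ 0.488 -0.364  0.   ]
vice 0.68 [206. 151.] [0.741 0.294 0.   ]
vice 0.44 [314. 198.] [0.63  0.037 0.   ]
valve_port 0
[... 915 characters left out ...]
4), 52.6201171875) 0.03945470712676315 [205. 204.  82.]
stub 0.69 [357. 259.] ((489.6534423828125, -54.91646957397461), (129.84988403320312, 29.224571228027344), 0.8668595552444458) 0.041600487632960606 [235. 235. 234.]
stub 0.69 [485. 376.] ((239.46273803710938, -339.3331298828125), (130.352783203125, 30.64027214050293), 53.72853469848633) 0.03736158538206519 [199. 198.  81.]
stub 0.58 [381. 200.] ((624.5071411132812, -116.49150848388672), (129.43321228027344, 32.48069763183594), 66.17452239990234) 0.04007498061852112 [231. 232. 231.]
stub 0.52 [269. 120.] ((791.7389526367188, 141.16258239746094), (66.65090942382812, 67.38910675048828), 84.2021713256836) 0.13018164790721595 [210. 211. 211.]
```

The top view shows the three white stubs at about (315,200), (381,200) and (354,258). The rack is at (183,237) with its plain end plate on the left (+y). The vice is at (495,262) with its port facing left at (474,263), and the turquoise look-alikes are at (274,334) and (485,376). The scene view agrees. I'll measure the rack and vice, and move over the mat.

```bash
python3 - <<'E'
from h import *
I,D=bot.read_camera("top")
P=cloud("top",np.ones((480,640),bool),D);v,u=np.nonzero(D>0);c=I[v,u].astype(int)
r=max((r for r in bot.trace("rack","top")),key=lambda r:r['score'])
Q=cloud("top",r['mask'],D);Q=Q[(Q[:,2]>.005)&(Q[:,2]<.09)]
print('rack',r['score'],cv2.minAreaRect((Q[:,:2]*1000).astype(np.float32)))
for lo,hi in((.02,.09),(.06,.068),(.069,.08)):
    q=Q[(Q[:,2]>lo)&(Q[:,2]<hi)];print(lo,len(q),cv2.minAreaRect((q[:,:2]*1000).astype(np.float32)))
near=(abs(P[:,0]-.49)<.15)&(P[:,1]<-.25)&(P[:,1]>-.5)
y=near&(c[:,2]-c[:,0]>90)&(P[:,2]>.05)
Y=P[y];print('brass',len(Y),cv2.minAreaRect((Y[:,:2]*1000).astype(np.float32)),Y[:,2].max())
b=near&(c[:,0]-c[:,2]>60);B=P[b]
for lo,hi in((-.01,.03),(.08,.11)):
    q=B[(B[:,2]>lo)&(B[:,2]<hi)];print('blue',lo,len(q),cv2.minAreaRect((q[:,:2]*1000).astype(np.float32)))
E
python3 -m pendant '[[0.085,-0.0235,-0.0235,0,0],[0.085,-0.0235,-0.0235,0,0],[0.085,-0.0235,-0.0235,0,0],[0.085,-0.0235,-0.0235,0,0],[0.085,-0.0235,-0.0235,0,0],[0.085,-0.0235,-0.0235,0,0],[0.085,-0.0235,-0.0235,0,0],[0.085,-0.0235,-0.0235,0,0],[0.085,-0.0235,-0.0235,0,0],[0.085,-0.0235,-0.0235,0,0],[0.085,-0.0235,-0.0235,0,0],[0.085,-0.0235,-0.0235,0,0]]'
python3 -m pendant '[[0.085,-0.0235,-0.0235,0,0],[0.085,-0.0235,-0.0235,0,0],[0.085,-0.0235,-0.0235,0,0],[0.085,-0.0235,-0.0235,0,0],[0.085,-0.0235,-0.0235,0,0],[0.085,-0.0235,-0.0235,0,0],[0.085,-0.0235,-0.0235,0,0],[0.085,-0.0235,-0.0235,0,0],[0.085,-0.0235,-0.0235,0,0],[0.085,-0.0235,-0.0235,0,0],[0.085,-0.0235,-0.0235,0,0],[0.085,-0.0235,-0.0235,0,0]]'
python3 -m pendant '[[0.085,0,0,0,7],[0.085,0,0,0,7],[0.085,0,0,0,7],[0.085,0,0,0,7],[0.085,0,0,0,7],[0.085,0,0,0,7],[0.085,0,0,0,7],[0.085,0,0,0,7],[0.085,0,0,0,7],[0.085,0,0,0,7],[0.085,0,0,0,0]]'
python3 - <<'E'
from h import *
print(bot.get_obs()['q'])
m=bot.camera_model("wrist");I,D=bot.read_camera("wrist");cv2.imwrite("pics/w1.png",I)
np.savez("w1.npz",I=I,D=D,**m)
E
```

```text
rack 0.59 ((532.050537109375, 335.6083984375), (277.4624938964844, 169.1450958251953), 19.068931579589844)
0.02 3147 ((527.306640625, 350.25323486328125), (277.5023193359375, 138.45846557617188), 19.338397979736328)
0.06 435 ((527.880859375, 350.5653381347656), (276.0609130859375, 138.22608947753906), 19.274660110473633)
0.069 440 ((526.543701171875, 349.4869384765625), (272.6169128417969, 136.22439575195312), 19.313495635986328)
brass 859 ((491.0146789550781, -366.0337829589844), (47.42764663696289, 126.27513122558594), 20.593364715576172) 0.11103756871868245
blue -0.01 1215 ((497.267822265625, -376.33355712890625), (191.27590942382812, 109.91280364990234), 21.20614242553711)
blue 0.08 901 ((496.56390380859375, -371.2942810058594), (124.11029052734375, 66.39360809326172), 20.860401153564453)
t: 2.05
eef_pos: [0.381, 0.2971, 0.405]
tool_rot: [0.0, 0.141, 0.99, 0.0]
contact_force: [1.5, 0.2, 0.0]
gripper_width: 0.995
grasp_force: 0.0
t: 3.05
eef_pos: [0.5731, -0.0523, 0.4049]
tool_rot: [0.0, 0.141, 0.99, 0.0]
contact_force: [0.5, 0.1, 0.2]
gripper_width: 0.991
grasp_force: 0.0
t: 3.97
eef_pos: [0.5726, -0.0505, 0.4047]
tool_rot: [0.0, 0.685, 0.729, -0.0]
contact_force: [0.5, 0.2, 0.8]
gripper_width: 1.001
grasp_force: 0.0
[-0.55600488  0.36715611  0.68945671  1.83528115 -0.26880022  1.03398419
  0.30211678]
```

View pics/w1.png

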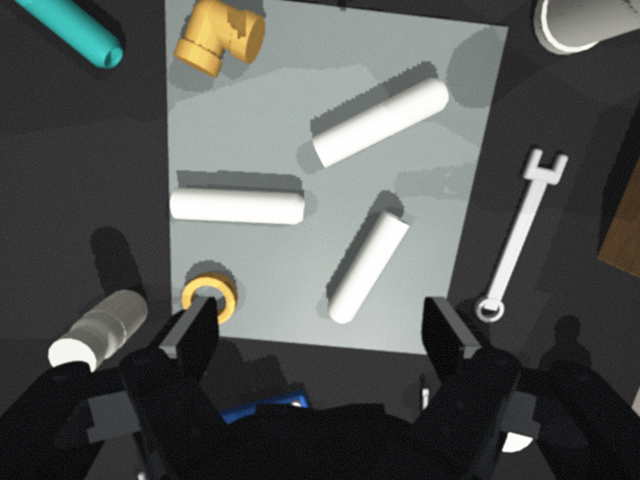

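```bash
python3 - <<'E'
from h import *
S=bot.trace("stub_a","wrist")
f=np.load("w1.npz");I,D=f["I"],f["D"];m={k:f[k] for k in("intrinsics","R","t")}
for k,(r) in enumerate(S):
    if r['score']<.2: continue
    mk=r['mask'].astype(bool); P=cloud("wrist",mk,D,m);P=P[(P[:,2]>.01)&(P[:,2]<.06)]
    if len(P)<200: continue
    rect=cv2.minAreaRect((P[:,:2]*1000).astype(np.float32))
    c=np.array(rect[0]);ang=np.radians(rect[2] if rect[1][0]>rect[1][1] else rect[2]+90)
    e=np.array([np.cos(ang),np.sin(ang)]);n=np.array([-e[1],e[0]])
    a=(P[:,:2]*1000-c)@e;b=(P[:,:2]*1000-c)@n
    w=[(int(s),len(q:=b[(a>s)&(a<s+3)]),round(float(np.ptp(q)),0) if len(q)else 0,round(P[(a>s)&(a<s+3),2].max()*1e3) if len(q) else 0) for s in list(range(-69,-50,3))+list(range(51,69,3))]
    print(round(r['score'],2),r['at'],np.round(c),np.round(rect[1]),round(np.degrees(ang),1),I[mk].mean(0).round());print(w)
E
python3 - <<'E'
import cv2
I=cv2.imread("pics/w1.png");cv2.imwrite("pics/w1c.png",I)
E
```

```text
0.74 [383.7, 122.6] [625.  36.] [130.  32.] 29.6 [231. 235. 234.]
[(-69, 0, 0, 0), (-66, 61, 28.0, 36), (-63, 99, 30.0, 37), (-60, 101, 30.0, 37), (-57, 101, 30.0, 38), (-54, 101, 30.0, 36), (-51, 106, 30.0, 37), (51, 117, 31.0, 37), (54, 121, 32.0, 39), (57, 86, 28.0, 37), (60, 75, 24.0, 35), (63, 27, 22.0, 33), (66, 0, 0, 0)]
0.73 [78.4, 27.9] [340. 103.] [32. 85.] 143.2 [159. 165.  54.]
[(-69, 0, 0, 0), (-66, 0, 0, 0), (-63, 0, 0, 0), (-60, 0, 0, 0), (-57, 0, 0, 0), (-54, 0, 0, 0), (-51, 0, 0, 0), (51, 0, 0, 0), (54, 0, 0, 0), (57, 0, 0, 0), (60, 0, 0, 0), (63, 0, 0, 0), (66, 0, 0, 0)]
0.63 [367.0, 264.9] [ 626. -116.] [131.  31.] 66.2 [225. 228. 227.]
[(-69, 0, 0, 0), (-66, 17, 18.0, 32), (-63, 35, 22.0, 34), (-60, 41, 27.0, 36), (-57, 68, 30.0, 37), (-54, 69, 30.0, 37), (-51, 71, 29.0, 37), (51, 91, 29.0, 37), (54, 87, 30.0, 37), (57, 91, 29.0, 37), (60, 91, 29.0, 38), (63, 112, 31.0, 37), (66, 0, 0, 0)]
0.58 [235.1, 207.9] [490. -54.] [130.  32.] 1.0 [230. 233. 232.]
[(-69, 0, 0, 0), (-66, 55, 32.0, 37), (-63, 96, 31.0, 37), (-60, 98, 30.0, 37), (-57, 92, 30.0, 37), (-54, 94, 30.0, 37), (-51, 93, 30.0, 37), (51, 92, 31.0, 37), (54, 93, 30.0, 36), (57, 92, 30.0, 37), (60, 86, 28.0, 35), (63, 65, 24.0, 33), (66, 0, 0, 0)]
```

The wrist view shows the noses. The stub at (383,122) has its nose at the upper right. The stub at (367,265) has its nose at the lower left (342,318). For the stub at (235,208), the widths put the nose at the right end. The angles are 29.6°, −114° and 1°. I'll take the first one with tool x along its nose.

```bash
cat >> h.py <<'E'
def plan(x,y,z,a):
    o=bot.get_obs();R=Ro.from_quat(np.roll(o['tool_rot'],-1)).as_matrix()
    cur=np.degrees(np.arctan2(R[1,0],R[0,0]));w=(a-cur+180)%360-180
    c,s=np.cos(np.radians(a)),np.sin(np.radians(a));d=np.array([x,y,z])-o['eef_pos']
    print("t",round(o['t'],2),"pos",np.round(o['eef_pos'],4),"ang",round(cur,1),"tilt",np.round(R[:2,2],3),"q",np.round(o['q'],2),"F",np.round(o['contact_force'],1),"w",round(o['gripper_width']*85.4,1))
    print("yaw",round(-w,1),"then tool dx %.4f dy %.4f dz %.4f"%(d[0]*c+d[1]*s,d[0]*s-d[1]*c,-d[2]))
E
python3 -m pendant '[[0.07,0,0,0,7.11],[0.07,0,0,0,7.11],[0.07,0,0,0,7.11],[0.07,0,0,0,7.11],[0.07,0,0,0,7.11],[0.07,0,0,0,7.11],[0.07,0,0,0,7.11],[0.07,0,0,0,7.11],[0.07,0,0,0,7.11],[0.07,0.0294,-0.0164,0,0],[0.07,0.0294,-0.0164,0,0],[0.07,0.0294,-0.0164,0,0]]' 50
python3 -m pendant '[[0.07,0,0,0.038,0],[0.07,0,0,0.038,0],[0.07,0,0,0.038,0]]'
python3 -c "from h import *; plan(.625,.036,.176,29.6)"
```

```text
t: 5.07
eef_pos: [0.6252, 0.0365, 0.4048]
tool_rot: [-0.0, 0.966, 0.258, 0.0]
contact_force: [0.1, -0.3, -1.2]
gripper_width: 0.821
grasp_force: 0.0
t: 5.32
eef_pos: [0.6251, 0.0368, 0.2895]
tool_rot: [-0.0, 0.966, 0.26, 0.001]
contact_force: [1.8, 0.7, 0.4]
gripper_width: 0.817
grasp_force: 0.0
t 5.32 pos [0.6251 0.0368 0.2895] ang 30.1 tilt [0.001 0.001] q [-0.72  0.66  0.81  1.82 -0.6   0.92 -0.68] F [1.8 0.7 0.4] w 69.8
yaw 0.5 then tool dx -0.0005 dy 0.0006 dz 0.1135
```

```bash
python3 -m pendant '[[0.07,0,0,0.038,0],[0.07,0,0,0.038,0],[0.07,0,0,0.0375,0],[0.02,0,0,0,0],[0.02,0,0,0,0],[0.02,0,0,0,0],[0.02,0,0,0,0],[0.02,0,0,0,0]]' 50
python3 -m pendant '[[0.02,0,0,-0.038,0],[0.02,0,0,-0.038,0],[0.02,0,0,-0.038,0]]'
python3 -c "from h import *; plan(.438,-.222,.29,111)"
```

```text
t: 5.98
eef_pos: [0.6249, 0.0359, 0.1785]
tool_rot: [-0.0, 0.966, 0.258, 0.001]
contact_force: [-0.0, 0.2, 0.4]
gripper_width: 0.353
grasp_force: 49.4
t: 6.23
eef_pos: [0.6242, 0.0358, 0.2929]
tool_rot: [-0.0, 0.966, 0.257, -0.0]
contact_force: [1.0, 0.6, -0.0]
gripper_width: 0.355
grasp_force: 49.7
t 6.23 pos [0.6242 0.0358 0.2929] ang 29.8 tilt [-0.001  0.   ] q [-0.73  0.66  0.82  1.82 -0.59  0.93 -0.69] F [ 1.   0.6 -0. ] w 30.3
yaw -81.2 then tool dx -0.1739 dy -0.2662 dz 0.0029
```

```bash
python3 -m pendant '[[0.02,0,0,0,-6.77],[0.02,0,0,0,-6.77],[0.02,0,0,0,-6.77],[0.02,0,0,0,-6.77],[0.02,0,0,0,-6.77],[0.02,0,0,0,-6.77],[0.02,0,0,0,-6.77],[0.02,0,0,0,-6.77],[0.02,0,0,0,-6.77],[0.02,0,0,0,-6.77],[0.02,0,0,0,-6.77],[0.02,0,0,0,-6.77]]'
python3 -m pendant '[[0.02,-0.0217,-0.0333,0,0],[0.02,-0.0217,-0.0333,0,0],[0.02,-0.0217,-0.0333,0,0],[0.02,-0.0217,-0.0333,0,0],[0.02,-0.0217,-0.0333,0,0],[0.02,-0.0217,-0.0333,0,0],[0.02,-0.0217,-0.0333,0,0],[0.02,-0.0217,-0.0333,0,0],[0.02,0,0,0,0]]'
python3 - <<'E'
from h import *
plan(.438,-.222,.2345,111)
for c in("top","scene"):
    I,D=bot.read_camera(c)
    for r in bot.pinpoint("valve_port",c)[:1]: print(c,r,ray(c,r['at'],.075))
    cv2.imwrite(f"pics/{c}2.png",cv2.resize(I[170:330,400:560] if c=="top" else I[80:240,180:400],None,fx=3,fy=3))
E
```

```text
t: 7.23
eef_pos: [0.6245, 0.0357, 0.2922]
tool_rot: [0.0, 0.563, 0.826, 0.0]
contact_force: [0.3, 0.3, 0.2]
gripper_width: 0.358
grasp_force: 49.7
t: 7.98
eef_pos: [0.4327, -0.2284, 0.2923]
tool_rot: [0.0, 0.571, 0.821, -0.001]
contact_force: [-0.4, 0.3, -0.3]
gripper_width: 0.356
grasp_force: 49.7
t 7.98 pos [ 0.4327 -0.2284  0.2923] ang 110.4 tilt [-0.001 -0.002] q [-0.07  0.36  0.52  2.12 -0.26  0.72  0.98] F [-0.4  0.3 -0.3] w 30.4
yaw -0.6 then tool dx 0.0041 dy 0.0072 dz 0.0578
scene {'at': [267.4, 164.8], 'score': 0.75} [ 0.46539945 -0.30879172  0.075     ]
```

Run:
```python
from h import *
a=np.radians(-69.1);ex=np.array([np.cos(a),np.sin(a)]);ey=np.array([-ex[1],ex[0]])
for c in("scene","top"):
    I,D=bot.read_camera(c)
    P=cloud(c,np.ones((480,640),bool),D);v,u=np.nonzero(D>0);k=I[v,u].astype(int)
    g=(abs(P[:,0]-.48)<.08)&(P[:,1]<-.27)&(P[:,1]>-.42)&(k[:,2]-k[:,0]>70)&(P[:,2]>.045)&(P[:,2]<.11)
    Q=P[g];X=(Q[:,:2]-[.4973,-.3763])@ex*1e3;Y=(Q[:,:2]-[.4973,-.3763])@ey*1e3;Z=Q[:,2]*1e3
    print(c,len(Q))
    for s in range(-72,-30,4):
        i=(X>=s)&(X<s+4)
        if i.sum()>5: print(s,i.sum(),"Y",np.percentile(Y[i],[2,98]).round(1),"Z",np.percentile(Z[i],[2,98]).round(1), "Y at top",Y[i][Z[i]>Z[i].max()-4].mean().round(1))
```

```text
scene 664
-72 57 Y [-17.6  26.7] Z [ 57.9 101.5] Y at top 2.1
-68 48 Y [-16.4  25.9] Z [ 59.  100.7] Y at top 3.6
-64 47 Y [-17.7  27.5] Z [ 62.2 101.3] Y at top 4.2
-60 40 Y [-16.6  27.9] Z [ 60.9 101.1] Y at top 4.7
-56 34 Y [-14.9  27.8] Z [ 68.4 102.1] Y at top 1.8
-52 27 Y [-12.4  26.4] Z [ 69.6 100.9] Y at top 2.8
-48 27 Y [-7.  26.4] Z [ 68.2 100.3] Y at top 2.7
-44 24 Y [-5.5 27.8] Z [ 69.4 100.1] Y at top 7.4
-40 26 Y [-50.   23.8] Z [66.7 99.8] Y at top 2.7
-36 17 Y [-47.6  18.8] Z [ 74.6 100.8] Y at top 2.5
-32 19 Y [-18.4  16.1] Z [88.1 99.5] Y at top 5.0
top 191
```

View pics/scene2.png

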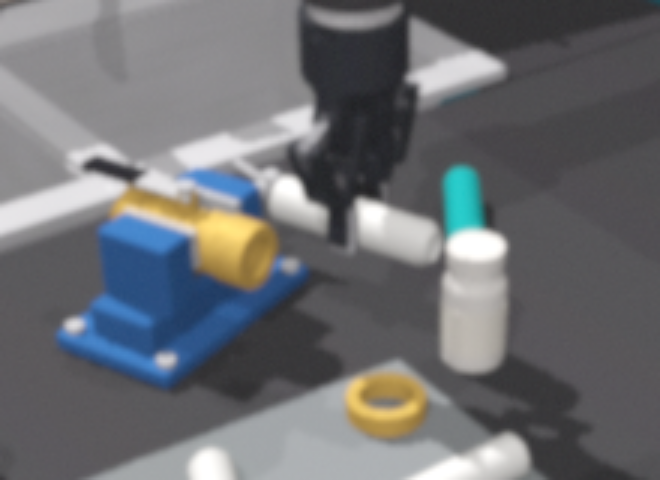

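```bash
python3 -c "from h import *; plan(.439,-.2243,.2345,110.9)"
```

```text
t 8.28 pos [ 0.4393 -0.2206  0.2914] ang 111.2 tilt [0.001 0.   ] q [-0.08  0.36  0.51  2.12 -0.27  0.72  0.97] F [ 0.4  0.  -0.9] w 30.1
yaw 0.3 then tool dx -0.0033 dy -0.0016 dz 0.0569
```

```bash
python3 -m pendant '[[0.02,-0.0033,-0.0016,0.0285,0],[0.02,0,0,0.0284,0],[0.02,0,0,0,0],[0.02,-0.012,0,0,0],[0.02,-0.012,0,0,0],[0.02,0,0,0,0]]'
python3 -c "from h import *; plan(.463,-.2870,.2345,110.9)"
python3 -m pendant '[[0.02,-0.003,0,0,0],[0.02,0,0,0,0]]'
python3 -m pendant '[[0.02,-0.003,0,0,0],[0.02,0,0,0,0]]'
python3 -m pendant '[[0.02,-0.002,0,0,0],[0.02,0,0,0,0]]'
python3 -c "from h import *; plan(.463,-.2870,.2345,110.9)"
```

```text
t: 8.78
eef_pos: [0.4473, -0.2484, 0.2351]
tool_rot: [-0.001, 0.566, 0.824, 0.001]
contact_force: [-2.1, 4.5, -1.2]
gripper_width: 0.357
grasp_force: 51.3
t 8.78 pos [ 0.4473 -0.2484  0.2351] ang 111.1 tilt [-0.001  0.002] q [ 0.03  0.49  0.45  2.1  -0.35  0.63  1.09] F [-2.1  4.5 -1.2] w 30.5
yaw 0.2 then tool dx -0.0416 dy 0.0009 dz 0.0006
t: 8.95
eef_pos: [0.4476, -0.2492, 0.2347]
tool_rot: [-0.003, 0.565, 0.825, 0.001]
contact_force: [-4.3, 9.2, 1.5]
gripper_width: 0.354
grasp_force: 51.7
t: 9.12
eef_pos: [0.448, -0.2501, 0.2342]
tool_rot: [-0.005, 0.565, 0.825, 0.002]
contact_force: [-6.6, 16.1, 2.9]
gripper_width: 0.358
grasp_force: 52.1
t: 9.28
eef_pos: [0.4483, -0.2506, 0.234]
tool_rot: [-0.007, 0.564, 0.826, 0.003]
contact_force: [-7.8, 21.7, 6.6]
gripper_width: 0.356
grasp_force: 52.3
t 9.28 pos [ 0.4483 -0.2506  0.234 ] ang 111.3 tilt [-0.009  0.012] q [ 0.04  0.49  0.44  2.09 -0.36  0.64  1.1 ] F [-7.8 21.7  6.6] w 30.4
yaw 0.4 then tool dx -0.0392 dy 0.0007 dz -0.0005
```

```bash
python3 - <<'E'
from h import *
I,D=bot.read_camera("scene");cv2.imwrite("pics/scene3.png",cv2.resize(I[80:240,180:400],None,fx=3,fy=3))
E
python3 -m pendant '[[0.02,0.02,0,0,0],[0.02,0.025,0,0,0],[0.02,0,0,-0.035,0],[0.02,0,0,-0.035,0],[0.02,0,0,0,0]]'
python3 -c "from h import *; plan(.598,.3586,.30,109.2)"
```

```text
t: 9.75
eef_pos: [0.4359, -0.2156, 0.3111]
tool_rot: [0.005, 0.566, 0.824, 0.002]
contact_force: [1.1, -0.4, -0.6]
gripper_width: 0.355
grasp_force: 51.5
t 9.75 pos [ 0.4359 -0.2156  0.3111] ang 111.0 tilt [ 0.011 -0.003] q [-0.12  0.32  0.54  2.12 -0.24  0.75  0.94] F [ 1.1 -0.4 -0.6] w 30.3
yaw 1.8 then tool dx 0.4889 dy 0.3419 dz 0.0111
```

View pics/scene3.png

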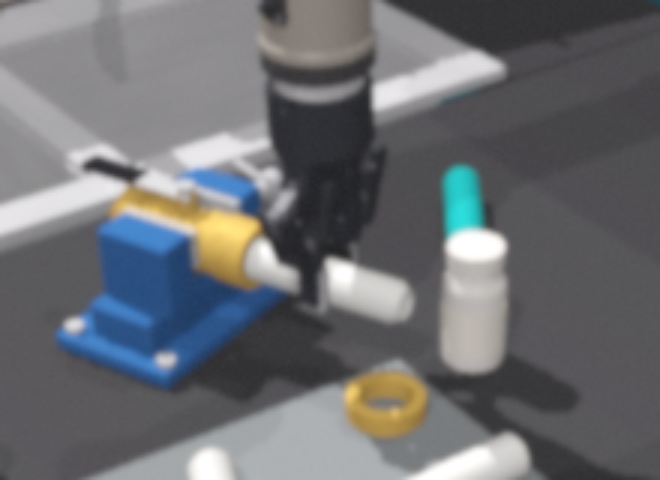

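The picture shows the stub butting centred on the port at crop (250,262), with the bevelled nose at the free end (410,300). So the square end was tried, and the nose lies along tool +x. Next is notch 0.

```bash
python3 -m pendant '[[0.02,0,0,0,1.8],[0.02,0.0306,0.0214,0,0],[0.02,0.0306,0.0214,0,0],[0.02,0.0306,0.0214,0,0],[0.02,0.0306,0.0214,0,0],[0.02,0.0306,0.0214,0,0],[0.02,0.0306,0.0214,0,0],[0.02,0.0306,0.0214,0,0],[0.02,0.0306,0.0214,0,0]]'
python3 -m pendant '[[0.02,0.0306,0.0214,0,0],[0.02,0.0306,0.0214,0,0],[0.02,0.0306,0.0214,0,0],[0.02,0.0306,0.0214,0,0],[0.02,0.0306,0.0214,0,0],[0.02,0.0306,0.0214,0,0],[0.02,0.0306,0.0214,0,0],[0.02,0.0306,0.0214,0,0],[0.02,0,0,0,0],[0.02,0,0,0,0]]'
python3 - <<'E'
from h import *
I,D=bot.read_camera("top")
plan(.598,.3586,.2165,109.2)
P=cloud("top",np.ones((480,640),bool),D);v,u=np.nonzero(D>0)
r=sorted(bot.trace("stub_a","top"),key=lambda r:r['at'][0])
for q in r:
    if q['score']<.2: continue
    Q=cloud("top",q['mask'].astype(bool),D);Q=Q[Q[:,2]>.1]
    if len(Q)>50: print(q['at'],cv2.minAreaRect((Q[:,:2]*1000).astype(np.float32)),np.percentile(Q[:,2],95))
E
```

```text
t: 10.5
eef_pos: [0.5158, 0.0755, 0.3062]
tool_rot: [0.001, 0.579, 0.815, 0.001]
contact_force: [0.7, -0.3, -0.8]
gripper_width: 0.358
grasp_force: 51.4
t: 11.33
eef_pos: [0.5957, 0.3647, 0.3054]
tool_rot: [0.0, 0.577, 0.817, 0.001]
contact_force: [0.6, -1.3, -0.7]
gripper_width: 0.357
grasp_force: 51.4
t 11.38 pos [0.596  0.362  0.3054] ang 109.3 tilt [ 0.002 -0.   ] q [-0.91  0.64  0.41  1.6  -0.29  0.96 -0.07] F [ 0.5 -0.2 -0.9] w 30.5
yaw 0.1 then tool dx -0.0039 dy 0.0008 dz 0.0889
[163.9, 188.2] ((585.5895385742188, 356.8525085449219), (54.81060028076172, 125.48790740966797), 26.059864044189453) 0.16519462460059464
```

```bash
python3 -m pendant '[[0.02,-0.004,0.0008,0.03,0],[0.02,0,0,0.03,0],[0.02,0,0,0.02,0],[0.02,0,0,0.006,0],[0.02,0,0,0,0],[0.02,0,0,0,0]]'
python3 -m pendant '[[0.02,0,0,0.003,0],[0.02,0,0,0,0],[0.02,0,0,0,0]]'
```

```text
t: 11.93
eef_pos: [0.5981, 0.3571, 0.2196]
tool_rot: [0.0, 0.58, 0.815, 0.0]
contact_force: [0.6, -0.3, 0.3]
gripper_width: 0.356
grasp_force: 51.4
t: 12.18
eef_pos: [0.5974, 0.3582, 0.2162]
tool_rot: [0.0, 0.579, 0.815, 0.001]
contact_force: [0.4, 0.3, -0.5]
gripper_width: 0.357
grasp_force: 51.4
```

```bash
python3 -m pendant '[[0.02,0,0,0.0015,0],[0.02,0,0,0,0],[0.048,0,0,0,0],[0.048,0,0,0,0],[0.048,0,0,0,0],[0.048,0,0,-0.02,0],[0.048,0,0,-0.04,0],[0.048,0,0,-0.04,0],[0.048,0,0,0,0]]'
python3 - <<'E'
from h import *
plan(.490,-.054,.30,1.0)
for c in ("top",):
    I,D=bot.read_camera(c);K=bot.trace("stub_a",c)
    for q in K:
        if q['score']<.2: continue
        Q=cloud(c,q['mask'].astype(bool),D);Q=Q[(Q[:,2]>.02)&(Q[:,2]<.085)]
        if len(Q)>50: print(np.round(q['score'],2),q['at'],cv2.minAreaRect((Q[:,:2]*1000).astype(np.float32)),np.percentile(Q[:,2],95))
E
```

```text
t: 12.93
eef_pos: [0.6001, 0.3588, 0.3223]
tool_rot: [0.002, 0.579, 0.815, 0.006]
contact_force: [1.9, -0.1, 1.4]
gripper_width: 0.56
grasp_force: 0.0
t 12.93 pos [0.6001 0.3588 0.3223] ang 109.2 tilt [0.011 0.007] q [-0.91  0.62  0.42  1.59 -0.29  0.98 -0.06] F [ 1.9 -0.1  1.4] w 47.8
yaw 108.2 then tool dx -0.1173 dy 0.4108 dz 0.0223
0.93 [355.9, 259.0] ((488.7420959472656, -54.930816650390625), (127.92558288574219, 29.24070930480957), 0.7974275946617126) 0.03795245741531802
0.89 [380.5, 199.2] ((624.5272216796875, -116.77649688720703), (128.5128631591797, 32.20928192138672), 66.10649108886719) 0.03746143131907293
0.8 [173.0, 202.1] ((594.9148559570312, 358.95465087890625), (30.093385696411133, 130.84353637695312), 20.700490951538086) 0.07314307780059
0.78 [274.2, 336.2] ((320.5245666503906, 115.54242706298828), (31.468019485473633, 129.4102325439453), 53.20609664916992) 0.03467128985810793
0.68 [482.3, 374.0] ((240.0928497314453, -340.0129699707031), (130.84457397460938, 31.625370025634766), 53.56930160522461) 0.03424773874868665
```

```bash
python3 -m pendant '[[0.048,0,0,0,7],[0.07,0,0,0,7],[0.07,0,0,0,7],[0.07,0,0,0,7],[0.07,0,0,0,7],[0.07,0,0,0,7],[0.07,0,0,0,7],[0.07,0,0,0,7],[0.07,0,0,0,7],[0.07,0,0,0,7],[0.07,0,0,0,7],[0.07,0,0,0,7]]'
python3 -m pendant '[[0.07,0,0,0,7],[0.07,0,0,0,7],[0.07,0,0,0,7],[0.07,0,0,0,3.2],[0.07,-0.0147,0.037,0,0],[0.07,-0.0147,0.037,0,0],[0.07,-0.0147,0.037,0,0],[0.07,-0.0147,0.037,0,0]]'
python3 -m pendant '[[0.07,-0.0147,0.037,0,0],[0.07,-0.0147,0.037,0,0],[0.07,-0.0147,0.037,0,0],[0.07,-0.0147,0.037,0,0],[0.07,0,0.037,0,0],[0.07,0,0.037,0,0],[0.07,0,0.041,0,0],[0.07,0,0,0,0],[0.07,0,0,0,0]]'
python3 -c "from h import *; plan(.490,-.054,.1785,1.0)"
```

```text
t: 14.03
eef_pos: [0.5967, 0.358, 0.312]
tool_rot: [0.001, 0.976, 0.216, -0.001]
contact_force: [-0.8, 1.1, 0.0]
gripper_width: 0.82
grasp_force: 0.0
t: 14.7
eef_pos: [0.5397, 0.2076, 0.3122]
tool_rot: [0.001, 1.0, 0.009, -0.001]
contact_force: [0.2, -0.4, 0.5]
gripper_width: 0.821
grasp_force: 0.0
t: 15.45
eef_pos: [0.4863, -0.0578, 0.3132]
tool_rot: [0.0, 1.0, 0.006, -0.001]
contact_force: [-0.1, 0.7, -0.2]
gripper_width: 0.82
grasp_force: 0.0
t 15.45 pos [ 0.4863 -0.0578  0.3132] ang 0.7 tilt [-0.001 -0.001] q [-0.78  0.45  0.99  2.12 -0.51  0.83 -1.04] F [-0.1  0.7 -0.2] w 70.0
yaw -0.3 then tool dx 0.0038 dy -0.0037 dz 0.1347
```

```bash
python3 -m pendant '[[0.07,0.0038,-0.0035,0.034,0],[0.07,0,0,0.034,0],[0.07,0,0,0.034,0],[0.07,0,0,0.032,0],[0.02,0,0,0,0],[0.02,0,0,0,0],[0.02,0,0,0,0],[0.02,0,0,0,0],[0.02,0,0,0,0]]'
python3 -m pendant '[[0.02,0,0,-0.038,0],[0.02,0,0,-0.038,0],[0.02,0,0,-0.038,0],[0.02,0,0,0,-6.9],[0.02,0,0,0,-6.9],[0.02,0,0,0,-6.9],[0.02,0,0,0,-6.9],[0.02,0,0,0,-6.9],[0.02,0,0,0,-6.9],[0.02,0,0,0,-6.9],[0.02,0,0,0,-6.9]]'
python3 -m pendant '[[0.02,0,0,0,-6.9],[0.02,0,0,0,-6.9],[0.02,0,0,0,-6.9],[0.02,0,0,0,-6.9],[0.02,0,0,0,-6.9],[0.02,0,0,0,-6.9],[0.02,0,0,0,-6.9],[0.02,0,0,0,-6.9],[0.02,0,0,0,0]]'
python3 -c "from h import *; plan(.439,-.2243,.2345,110.9)"
```

```text
t: 16.2
eef_pos: [0.4917, -0.0511, 0.1813]
tool_rot: [-0.0, 1.0, 0.009, 0.001]
contact_force: [-0.6, 0.5, -0.1]
gripper_width: 0.351
grasp_force: 49.4
t: 17.12
eef_pos: [0.491, -0.0514, 0.295]
tool_rot: [0.0, 0.881, 0.474, 0.001]
contact_force: [-0.1, 0.1, -0.1]
gripper_width: 0.356
grasp_force: 49.8
t: 17.87
eef_pos: [0.491, -0.0516, 0.295]
tool_rot: [0.001, 0.562, 0.827, 0.001]
contact_force: [-0.5, 0.2, 1.0]
gripper_width: 0.356
grasp_force: 49.8
t 17.87 pos [ 0.491  -0.0516  0.295 ] ang 111.7 tilt [0.002 0.   ] q [-0.38  0.35  0.43  2.11 -0.22  0.73  0.57] F [-0.5  0.2  1. ] w 30.4
yaw 0.8 then tool dx -0.1428 dy -0.1101 dz 0.0605
```

```bash
python3 -m pendant '[[0.02,-0.0238,-0.0183,0,0.8],[0.02,-0.0238,-0.0183,0,0],[0.02,-0.0238,-0.0183,0,0],[0.02,-0.0238,-0.0183,0,0],[0.02,-0.0238,-0.0183,0,0],[0.02,-0.0238,-0.0183,0,0],[0.02,0,0,0,0],[0.02,0,0,0,0],[0.02,0,0,0,0]]'
python3 -c "from h import *; plan(.439,-.2243,.237,110.9)"
```

```text
t: 18.62
eef_pos: [0.4391, -0.2235, 0.2942]
tool_rot: [0.0, 0.57, 0.822, 0.0]
contact_force: [-0.5, 0.3, -0.7]
gripper_width: 0.355
grasp_force: 49.8
t 18.62 pos [ 0.4391 -0.2235  0.2942] ang 110.5 tilt [0.001 0.   ] q [-0.05  0.35  0.48  2.11 -0.24  0.73  0.94] F [-0.5  0.3 -0.7] w 30.3
yaw -0.4 then tool dx -0.0007 dy -0.0004 dz 0.0572
```

```bash
python3 -m pendant '[[0.02,0,0,0.029,-0.4],[0.02,0,0,0.028,0],[0.02,0,0,0,0],[0.02,-0.011,0,0,0],[0.02,-0.011,0,0,0],[0.02,0,0,0,0]]'
python3 -m pendant '[[0.02,-0.003,0,0,0],[0.02,0,0,0,0]]'
python3 -m pendant '[[0.02,-0.003,0,0,0],[0.02,0,0,0,0]]'
python3 -m pendant '[[0.02,-0.003,0,0,0],[0.02,0,0,0,0],[0.02,0,0,0,0]]'
python3 -c "from h import *; plan(.4705,-.309,.237,110.9)"
```

```text
t: 19.12
eef_pos: [0.4478, -0.2454, 0.238]
tool_rot: [0.0, 0.566, 0.824, 0.0]
contact_force: [-0.5, 2.0, -1.6]
gripper_width: 0.355
grasp_force: 50.0
t: 19.28
eef_pos: [0.4479, -0.2461, 0.2374]
tool_rot: [-0.001, 0.566, 0.825, 0.001]
contact_force: [-3.8, 7.0, 2.1]
gripper_width: 0.357
grasp_force: 50.3
t: 19.45
eef_pos: [0.4483, -0.247, 0.2369]
tool_rot: [-0.004, 0.565, 0.825, 0.002]
contact_force: [-4.5, 12.7, 5.5]
gripper_width: 0.355
grasp_force: 50.6
t: 19.7
eef_pos: [0.4483, -0.2483, 0.2363]
tool_rot: [-0.006, 0.565, 0.825, 0.002]
contact_force: [-8.9, 18.5, 6.8]
gripper_width: 0.36
grasp_force: 51.4
t 19.7 pos [ 0.4483 -0.2483  0.2363] ang 111.2 tilt [-0.008  0.01 ] q [ 0.06  0.48  0.41  2.09 -0.33  0.64  1.07] F [-8.9 18.5  6.8] w 30.7
yaw 0.3 then tool dx -0.0646 dy -0.0009 dz -0.0007
```

```bash
python3 - <<'E'
from h import *
I,D=bot.read_camera("scene");cv2.imwrite("pics/scene4.png",cv2.resize(I[120:210,220:350],None,fx=6,fy=6,interpolation=cv2.INTER_CUBIC))
E
python3 -m pendant '[[0.02,0.02,0,0,0],[0.02,0.025,0,0,0],[0.02,0,0,-0.035,0],[0.02,0,0,-0.035,0],[0.02,0,0,0,0]]'
python3 -c "from h import *; plan(.532,.3355,.31,109.2)"
```

```text
t: 20.17
eef_pos: [0.4361, -0.2125, 0.3131]
tool_rot: [0.006, 0.567, 0.824, 0.002]
contact_force: [1.2, -0.0, 0.3]
gripper_width: 0.355
grasp_force: 50.6
t 20.17 pos [ 0.4361 -0.2125  0.3131] ang 111.0 tilt [ 0.011 -0.003] q [-0.1   0.31  0.51  2.12 -0.22  0.75  0.91] F [ 1.2 -0.   0.3] w 30.3
yaw 1.8 then tool dx 0.4860 dy 0.2708 dz 0.0031
```

View pics/scene4.png

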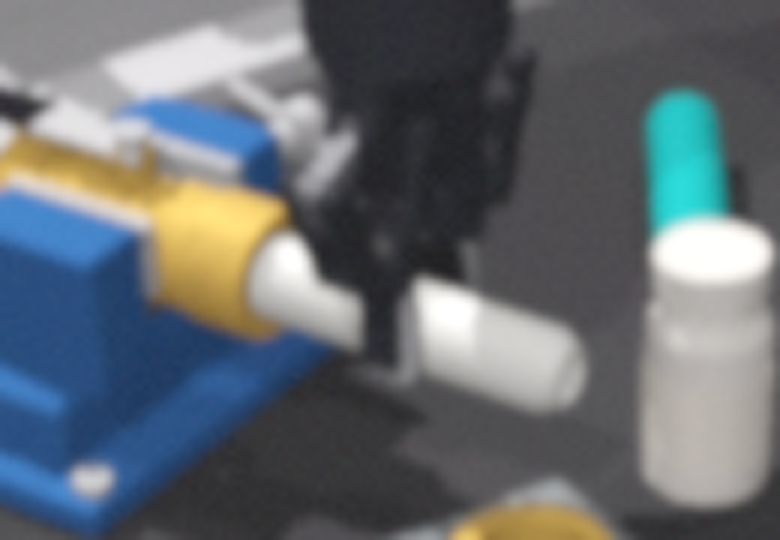

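The stub butts flat on the rim at crop (265,270), and the bevel shows at the free end (575,375). The square end was tried again, so this one goes to notch 1.

```bash
python3 -m pendant '[[0.02,0,0,0,1.8],[0.02,0.0324,0.018,0,0],[0.02,0.0324,0.018,0,0],[0.02,0.0324,0.018,0,0],[0.02,0.0324,0.018,0,0],[0.02,0.0324,0.018,0,0],[0.02,0.0324,0.018,0,0],[0.02,0.0324,0.018,0,0],[0.02,0.0324,0.018,0,0]]'
python3 -m pendant '[[0.02,0.0324,0.018,0,0],[0.02,0.0324,0.018,0,0],[0.02,0.0324,0.018,0,0],[0.02,0.0324,0.018,0,0],[0.02,0.0324,0.018,0,0],[0.02,0.0324,0.018,0,0],[0.02,0.0324,0.018,0,0],[0.02,0,0,0,0],[0.02,0,0,0,0],[0.02,0,0,0,0]]'
python3 -c "from h import *; plan(.531,.3365,.2175,109.2)"
```

```text
t: 20.92
eef_pos: [0.4853, 0.0829, 0.3082]
tool_rot: [0.001, 0.579, 0.815, 0.001]
contact_force: [0.5, -0.5, 0.3]
gripper_width: 0.358
grasp_force: 50.6
t: 21.75
eef_pos: [0.5292, 0.3364, 0.3075]
tool_rot: [0.001, 0.579, 0.815, 0.0]
contact_force: [0.1, -0.7, -0.8]
gripper_width: 0.354
grasp_force: 50.6
t 21.75 pos [0.5292 0.3364 0.3075] ang 109.2 tilt [ 0.002 -0.   ] q [-0.92  0.52  0.35  1.78 -0.22  0.88 -0.14] F [ 0.1 -0.7 -0.8] w 30.3
yaw 0.0 then tool dx -0.0005 dy 0.0018 dz 0.0900
```

```bash
python3 -m pendant '[[0.02,0,0.0018,0.03,0],[0.02,0,0,0.03,0],[0.02,0,0,0.02,0],[0.02,0,0,0.007,0],[0.02,0,0,0,0],[0.02,0,0,0.003,0],[0.02,0,0,0,0],[0.048,0,0,0,0],[0.048,0,0,0,0],[0.048,0,0,0,0]]'
python3 -m pendant '[[0.048,0,0,-0.02,0],[0.048,0,0,-0.04,0],[0.048,0,0,-0.04,0],[0.048,0,0,0,0]]'
python3 - <<'E'
from h import *
plan(.626,-.1165,.31,66.2); plan(.626,-.1165,.31,-113.8)
c="top";I,D=bot.read_camera(c)
for q in bot.trace("stub_a",c):
    if q['score']<.2: continue
    Q=cloud(c,q['mask'].astype(bool),D);Q=Q[(Q[:,2]>.02)&(Q[:,2]<.085)]
    if len(Q)>50: print(np.round(q['score'],2),q['at'],cv2.minAreaRect((Q[:,:2]*1000).astype(np.float32)),np.percentile(Q[:,2],95))
E
```

```text
t: 22.58
eef_pos: [0.5303, 0.3378, 0.2174]
tool_rot: [-0.0, 0.579, 0.815, 0.0]
contact_force: [0.5, -0.8, -0.6]
gripper_width: 0.563
grasp_force: 0.0
t: 22.92
eef_pos: [0.5329, 0.3386, 0.3249]
tool_rot: [0.002, 0.579, 0.815, 0.006]
contact_force: [2.3, 1.0, -0.3]
gripper_width: 0.561
grasp_force: 0.0
t 22.92 pos [0.5329 0.3386 0.3249] ang 109.2 tilt [0.01  0.008] q [-0.93  0.5   0.36  1.76 -0.22  0.9  -0.14] F [ 2.3  1.  -0.3] w 47.9
yaw 43.0 then tool dx -0.3788 dy 0.2688 dz 0.0149
t 22.92 pos [0.5329 0.3386 0.3249] ang 109.2 tilt [0.01  0.008] q [-0.93  0.5   0.36  1.76 -0.22  0.9  -0.14] F [ 2.3  1.  -0.3] w 47.9
yaw -137.0 then tool dx 0.3788 dy -0.2688 dz 0.0149
0.9 [381.4, 201.0] ((625.2477416992188, -116.50323486328125), (129.4905242919922, 32.39283752441406), 65.68904876708984) 0.03780361076240763
0.82 [174.8, 199.0] ((606.4895629882812, 337.2250061035156), (35.433082580566406, 83.41123962402344), 20.57732391357422) 0.07353465495684125
0.71 [482.9, 372.5] ((240.36032104492188, -339.72039794921875), (129.09962463378906, 31.192136764526367), 53.46876525878906) 0.034153576515385045
0.61 [271.8, 337.0] ((320.4263610839844, 115.80717468261719), (31.240787506103516, 129.97531127929688), 53.42047119140625) 0.03430731509713209
```

```bash
python3 -m pendant '[[0.048,-0.0384,-0.0051,0,0],[0.048,-0.0384,-0.0051,0,0],[0.048,-0.0384,-0.0051,0,0],[0.048,-0.0384,-0.0051,0,0],[0.07,-0.0384,-0.0051,0,0],[0.07,-0.0384,-0.0051,0,0],[0.07,-0.0384,-0.0051,0,0],[0.07,-0.0384,-0.0051,0,0],[0.07,-0.0384,-0.0051,0,0],[0.07,-0.0384,-0.0051,0,0],[0.07,-0.0384,-0.0051,0,0],[0.07,-0.0384,-0.0051,0,0]]'
python3 -m pendant '[[0.07,0,0,0,-7],[0.07,0,0,0,-7],[0.07,0,0,0,-7],[0.07,0,0,0,-7],[0.07,0,0,0,-7],[0.07,0,0,0,-7],[0.07,0,0,0,-7],[0.07,0,0,0,-7],[0.07,0,0,0,-7],[0.07,0,0,0,-7]]'
python3 - <<'E'
from h import *
plan(.626,-.1165,.1795,-113.8)
c="top";I,D=bot.read_camera(c)
for q in bot.trace("stub_a",c):
    if q['score']<.2: continue
    Q=cloud(c,q['mask'].astype(bool),D);Q=Q[(Q[:,2]>.02)&(Q[:,2]<.085)]
    if len(Q)>50: print(np.round(q['score'],2),q['at'],cv2.minAreaRect((Q[:,:2]*1000).astype(np.float32)),np.percentile(Q[:,2],95))
E
```

```text
t: 24.02
eef_pos: [0.6239, -0.1191, 0.3152]
tool_rot: [-0.001, 0.579, 0.815, -0.001]
contact_force: [0.3, 0.4, -0.3]
gripper_width: 0.82
grasp_force: 0.0
t: 24.85
eef_pos: [0.6238, -0.1172, 0.315]
tool_rot: [-0.002, 0.003, 1.0, 0.0]
contact_force: [-0.2, -0.0, -0.7]
gripper_width: 0.818
grasp_force: 0.0
t 24.85 pos [ 0.6238 -0.1172  0.315 ] ang 179.6 tilt [-0.003  0.001] q [ 0.01  0.5   0.11  1.74 -0.07  0.9   1.71] F [-0.2 -0.  -0.7] w 69.8
yaw -66.6 then tool dx -0.0015 dy -0.0017 dz 0.1355
0.94 [177.5, 231.9] ((531.1423950195312, 335.7948303222656), (31.506704330444336, 130.68238830566406), 18.96849822998047) 0.07356105002397692
0.93 [167.6, 204.7] ((596.88671875, 357.87957763671875), (31.546693801879883, 128.52447509765625), 19.583850860595703) 0.07341229074903899
0.61 [485.5, 376.7] ((239.96484375, -339.7249755859375), (131.2417449951172, 31.434913635253906), 53.684654235839844) 0.03430469098411317
0.57 [273.7, 338.8] ((321.1991271972656, 114.9271240234375), (30.78845977783203, 127.59381103515625), 52.970760345458984) 0.0349434071213977
```

```bash
python3 -m pendant '[[0.07,0,0,0,-7],[0.07,0,0,0,-7],[0.07,0,0,0,-7],[0.07,0,0,0,-7],[0.07,0,0,0,-7],[0.07,0,0,0,-7],[0.07,0,0,0,-7],[0.07,0,0,0,-7],[0.07,0,0,0,-4],[0.07,0,0,0,0]]'
python3 -c "from h import *; plan(.626,-.1165,.1795,-113.8)"
```

```text
t: 25.78
eef_pos: [0.6241, -0.1176, 0.3157]
tool_rot: [-0.001, -0.494, 0.87, 0.001]
contact_force: [-0.2, 0.3, -0.7]
gripper_width: 0.821
grasp_force: 0.0
t 25.78 pos [ 0.6241 -0.1176  0.3157] ang -120.8 tilt [-0.002  0.001] q [ 0.19  0.51 -0.14  1.73  0.08  0.91  2.62] F [-0.2  0.3 -0.7] w 70.1
yaw -7.0 then tool dx -0.0018 dy -0.0014 dz 0.1362
```

```bash
python3 -m pendant '[[0.07,0,0,0,-7],[0.07,-0.0018,-0.0014,0.034,0],[0.07,0,0,0.034,0],[0.07,0,0,0.034,0],[0.07,0,0,0.034,0],[0.02,0,0,0,0],[0.02,0,0,0,0],[0.02,0,0,0,0],[0.02,0,0,0,0],[0.02,0,0,0,0]]'
python3 -m pendant '[[0.02,0,0,-0.038,0],[0.02,0,0,-0.038,0],[0.02,0,0,-0.038,0],[0.02,0,0,0,7],[0.02,0,0,0,7],[0.02,0,0,0,7],[0.02,0,0,0,7],[0.02,0,0,0,7],[0.02,0,0,0,7],[0.02,0,0,0,7],[0.02,0,0,0,7]]'
python3 -m pendant '[[0.02,0,0,0,7],[0.02,0,0,0,7],[0.02,0,0,0,7],[0.02,0,0,0,7],[0.02,0,0,0,7],[0.02,0,0,0,7],[0.02,0,0,0,7],[0.02,0,0,0,7],[0.02,0,0,0,7],[0.02,0,0,0,7],[0.02,0,0,0,0]]'
python3 -c "from h import *; plan(.439,-.2243,.236,110.9)"
```

```text
t: 26.62
eef_pos: [0.6275, -0.1166, 0.1832]
tool_rot: [0.001, -0.546, 0.838, -0.001]
contact_force: [-0.7, 0.1, -0.6]
gripper_width: 0.352
grasp_force: 49.8
t: 27.53
eef_pos: [0.6267, -0.1164, 0.2966]
tool_rot: [0.001, -0.086, 0.996, 0.0]
contact_force: [-0.4, -0.0, -2.0]
gripper_width: 0.353
grasp_force: 50.0
t: 28.45
eef_pos: [0.6267, -0.1161, 0.2963]
tool_rot: [0.001, 0.5, 0.866, 0.001]
contact_force: [-0.9, -0.0, -0.4]
gripper_width: 0.353
grasp_force: 50.1
t 28.45 pos [ 0.6267 -0.1161  0.2963] ang 120.0 tilt [0.002 0.001] q [-0.19  0.55  0.38  1.76 -0.26  0.87  0.83] F [-0.9 -0.  -0.4] w 30.2
yaw 9.1 then tool dx -0.0341 dy -0.2140 dz 0.0603
```

```bash
python3 -m pendant '[[0.02,0,0,0,4.6],[0.02,0,0,0,4.5],[0.02,-0.0049,-0.0306,0,0],[0.02,-0.0049,-0.0306,0,0],[0.02,-0.0049,-0.0306,0,0],[0.02,-0.0049,-0.0306,0,0],[0.02,-0.0049,-0.0306,0,0],[0.02,-0.0049,-0.0306,0,0],[0.02,-0.0049,-0.0306,0,0],[0.02,0,0,0,0],[0.02,0,0,0,0],[0.02,0,0,0,0]]'
python3 -c "from h import *; plan(.439,-.2243,.2385,110.9)"
```

```text
t: 29.45
eef_pos: [0.4398, -0.2256, 0.2957]
tool_rot: [0.001, 0.564, 0.825, 0.001]
contact_force: [-0.3, 0.4, -0.9]
gripper_width: 0.357
grasp_force: 50.1
t 29.45 pos [ 0.4398 -0.2256  0.2957] ang 111.3 tilt [0.002 0.   ] q [-0.03  0.35  0.46  2.11 -0.23  0.73  0.95] F [-0.3  0.4 -0.9] w 30.5
yaw 0.4 then tool dx 0.0015 dy -0.0002 dz 0.0572
```

```bash
python3 -m pendant '[[0.02,0.0015,0,0.029,0.4],[0.02,0,0,0.028,0],[0.02,0,0,0,0],[0.02,-0.011,0,0,0],[0.02,-0.011,0,0,0],[0.02,0,0,0,0]]'
python3 -m pendant '[[0.02,-0.003,0,0,0],[0.02,0,0,0,0]]'
python3 -m pendant '[[0.02,-0.003,0,0,0],[0.02,0,0,0,0]]'
python3 -m pendant '[[0.02,-0.003,0,0,0],[0.02,0,0,0,0],[0.02,0,0,0,0]]'
python3 - <<'E'
from h import *
plan(.4705,-.309,.2385,110.9)
I,D=bot.read_camera("scene");cv2.imwrite("pics/scene5.png",cv2.resize(I[120:210,220:350],None,fx=6,fy=6,interpolation=cv2.INTER_CUBIC))
E
```

```text
t: 29.95
eef_pos: [0.448, -0.2472, 0.2395]
tool_rot: [0.002, 0.569, 0.823, 0.0]
contact_force: [-0.5, 0.0, -0.9]
gripper_width: 0.357
grasp_force: 50.0
t: 30.12
eef_pos: [0.4479, -0.2481, 0.2387]
tool_rot: [0.001, 0.568, 0.823, 0.0]
contact_force: [0.7, 0.6, -0.2]
gripper_width: 0.353
grasp_force: 50.1
t: 30.28
eef_pos: [0.4482, -0.249, 0.2378]
tool_rot: [-0.002, 0.568, 0.823, 0.001]
contact_force: [-0.9, 6.4, 2.2]
gripper_width: 0.355
grasp_force: 50.3
t: 30.53
eef_pos: [0.4486, -0.2498, 0.2373]
tool_rot: [-0.004, 0.567, 0.824, 0.002]
contact_force: [-4.0, 14.1, 5.9]
gripper_width: 0.355
grasp_force: 50.7
t 30.53 pos [ 0.4486 -0.2498  0.2373] ang 110.9 tilt [-0.005  0.007] q [ 0.07  0.48  0.4   2.09 -0.32  0.64  1.05] F [-4.  14.1  5.9] w 30.3
yaw 0.0 then tool dx -0.0631 dy -0.0007 dz -0.0012
```

View pics/scene5.png

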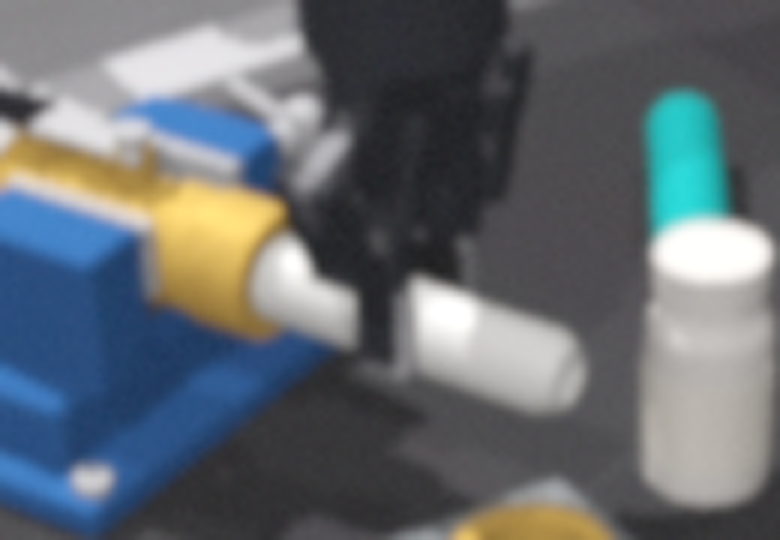

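The stub butts on the rim at crop (265,270), and the bevel is at the free end (575,375). Third trial done, so this stub goes to notch 2.

```bash
python3 -m pendant '[[0.02,0.02,0,0,0],[0.02,0.025,0,0,0],[0.02,0,0,-0.035,0],[0.02,0,0,-0.035,0],[0.02,0,0,0,1.8]]'
python3 -c "from h import *; plan(.50,.05,.31,109.2);plan(.466,.3125,.31,109.2)"
```

```text
t: 31.0
eef_pos: [0.4353, -0.2125, 0.3133]
tool_rot: [0.005, 0.581, 0.814, 0.002]
contact_force: [0.8, -0.9, -0.6]
gripper_width: 0.354
grasp_force: 50.0
t 31.0 pos [ 0.4353 -0.2125  0.3133] ang 108.9 tilt [ 0.009 -0.002] q [-0.09  0.31  0.5   2.12 -0.21  0.75  0.87] F [ 0.8 -0.9 -0.6] w 30.3
yaw -0.3 then tool dx 0.2266 dy 0.1475 dz 0.0033
t 31.0 pos [ 0.4353 -0.2125  0.3133] ang 108.9 tilt [ 0.009 -0.002] q [-0.09  0.31  0.5   2.12 -0.21  0.75  0.87] F [ 0.8 -0.9 -0.6] w 30.3
yaw -0.3 then tool dx 0.4857 dy 0.2017 dz 0.0033
```

```bash
python3 -m pendant '[[0.02,0.0324,0.021,0,0],[0.02,0.0324,0.021,0,0],[0.02,0.0324,0.021,0,0],[0.02,0.0324,0.021,0,0],[0.02,0.0324,0.021,0,0],[0.02,0.0324,0.021,0,0],[0.02,0.0324,0.021,0,0]]'
python3 -m pendant '[[0.02,0.0324,0.0067,0,0],[0.02,0.0324,0.0067,0,0],[0.02,0.0324,0.0067,0,0],[0.02,0.0324,0.0067,0,0],[0.02,0.0324,0.0067,0,0],[0.02,0.0324,0.0067,0,0],[0.02,0.0324,0.0067,0,0],[0.02,0.0324,0.0067,0,0],[0.02,0,0,0,0],[0.02,0,0,0,0],[0.02,0,0,0,0]]'
python3 -c "from h import *; plan(.465,.314,.2185,109.2)"
```

```text
t: 31.58
eef_pos: [0.4993, 0.0527, 0.3085]
tool_rot: [0.001, 0.581, 0.814, 0.001]
contact_force: [1.1, 0.4, -0.4]
gripper_width: 0.359
grasp_force: 50.0
t: 32.5
eef_pos: [0.4657, 0.313, 0.3081]
tool_rot: [0.0, 0.581, 0.814, 0.0]
contact_force: [-0.1, -0.8, -1.1]
gripper_width: 0.351
grasp_force: 50.0
t 32.5 pos [0.4657 0.313  0.3081] ang 108.9 tilt [ 0.001 -0.   ] q [-0.97  0.42  0.34  1.94 -0.18  0.81 -0.2 ] F [-0.1 -0.8 -1.1] w 30.0
yaw -0.3 then tool dx 0.0012 dy -0.0004 dz 0.0896
```

```bash
python3 -m pendant '[[0.02,0.001,0,0.03,-0.3],[0.02,0,0,0.03,0],[0.02,0,0,0.02,0],[0.02,0,0,0.006,0],[0.02,0,0,0,0],[0.02,0,0,0.003,0],[0.02,0,0,0,0],[0.048,0,0,0,0],[0.048,0,0,0,0],[0.048,0,0,0,0]]'
python3 -m pendant '[[0.048,0,0,-0.02,0],[0.048,0,0,-0.04,0],[0.048,0,0,-0.04,0],[0.048,-0.03,-0.01,-0.03,0],[0.048,-0.04,0,0,0],[0.048,-0.04,0,0,0],[0.048,-0.04,0,0,0],[0.048,-0.04,0,0,0],[0.048,-0.04,0,0,0],[0.048,-0.04,0,0,0],[0.048,0,0,0,0],[0.048,0,0,0,0]]'
python3 - <<'E'
from h import *
c="top";I,D=bot.read_camera(c)
for q in bot.trace("stub_a",c):
    if q['score']<.2: continue
    Q=cloud(c,q['mask'].astype(bool),D);Q=Q[(Q[:,2]>.02)&(Q[:,2]<.085)]
    if len(Q)>50: print(np.round(q['score'],2),q['at'],cv2.minAreaRect((Q[:,:2]*1000).astype(np.float32)),np.percentile(Q[:,2],95))
cv2.imwrite("pics/top9.png",cv2.resize(I[100:330,100:420],None,fx=2.5,fy=2.5,interpolation=cv2.INTER_CUBIC)[:575,:800])
E
```

```text
t: 33.33
eef_pos: [0.4654, 0.3147, 0.2196]
tool_rot: [0.0, 0.579, 0.815, 0.001]
contact_force: [-0.1, 0.9, 0.2]
gripper_width: 0.563
grasp_force: 0.0
t: 34.33
eef_pos: [0.5452, 0.0547, 0.348]
tool_rot: [0.001, 0.581, 0.814, 0.0]
contact_force: [0.2, 1.3, 0.6]
gripper_width: 0.563
grasp_force: 0.0
0.96 [484.6, 377.3] ((240.1644744873047, -339.6121520996094), (130.12673950195312, 31.383499145507812), 53.709922790527344) 0.034268167541446765
0.81 [167.9, 201.2] ((596.7467041015625, 358.7640686035156), (32.45566177368164, 129.69534301757812), 19.647701263427734) 0.07343926096535507
0.67 [182.6, 264.6] ((464.38397216796875, 319.3890075683594), (35.438323974609375, 137.50912475585938), 19.54323959350586) 0.0732979898708413
0.63 [177.9, 231.1] ((530.4854125976562, 335.715576171875), (31.708173751831055, 131.6238250732422), 17.8394832611084) 0.0734073800362678
```

View pics/top9.png

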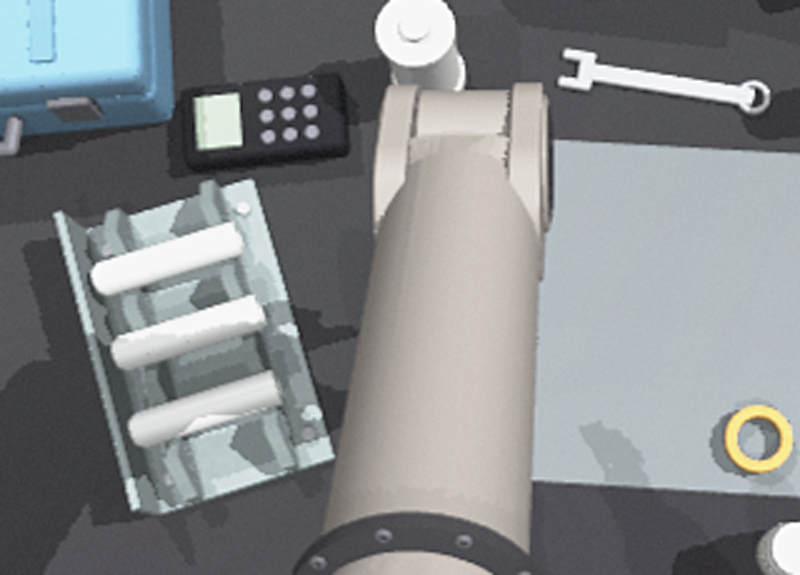

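The three stubs lie in the notches at crop (167,258), (188,332) and (203,408). Their rounded nose ends point left towards the end plate, and the arm is clear.

```bash
python3 -c "from station import bot; print(bot.hand_in())"
```

```text
the job is handed in; nothing more can be done
None
```

All three stubs were tried in the valve port, square end first, and now lie one per notch in the rack with their chamfered ends towards the end plate; the job was handed in at about 34 s, but no verdict came back.

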